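# Put the blue stubby driver back into its tray cutout

### The job

Put the blue-handled stubby screwdriver away in the free cutout of the black-and-yellow tool tray, turned so that its handle sits in the wide part and its steel shaft in the narrow part, then press it down until the yellow bed under it has sunk to its stop, and let go. Leave the long red screwdriver and the green pry tool where they are.

Things in the scene. Friction and masses are not known exactly. Their poses are not given: they have to be found in the camera images.
- driver: Loose stubby screwdriver on the bench, about 100 g. Blue flat-sided handle with three black bands, 64 long (x) x 36 wide (y) x 30 high (z) mm; a steel shaft 8 mm thick, 34 mm long sticks out of its +x end, axis 9 mm above the underside, tip 66 mm from the origin. Origin: centre of the handle's underside; x towards the tip, z up.
- recess (a point): Free cutout in the fixed black tray (150 x 126 x 30 mm, yellow below). Point: centre of its wide pocket, level with the tray's top, 30 mm above the bench; x runs from pocket to narrow channel, z up. Pocket 84 (x) x 56 (y) mm; channel at its +x end, on the same centre line, 30 wide, 38 long, 20 deep. Tray centre: 19 mm to +x, 21 mm to +y.
- bed (a joint): Yellow bed plate (80 x 52 mm), the pocket's floor. 0 = up, 8 mm below the tray's top; 0.008 m = at its hard stop, 16 mm below. Needs a push of about 8 N straight down and stays where it is left; the driver's weight does not move it. The handle lying on it stands 22 mm above the tray's top before pressing, 14 mm after.
- red_driver: Bystander: loose long screwdriver with a red handle 90 x 30 x 28 mm and a steel shaft 60 mm long, lying on the bench; leave it. Origin: centre of the handle's underside; x towards the shaft tip.
- pry: Bystander: loose green plastic pry tool, 104 mm long, 16 mm wide, 14 mm high, lying in the tray's other, straight slot, its top level with the tray's top; leave it. Origin: on its underside, about mid-length; x along it; 56 mm to +y and 19 mm to +x of the recess point.
Things that resemble listed ones, but are neither listed nor needed, are in the scene too. Several things look just like the part that bears recess: the one meant starts farthest to the robot's right. There is more than one size of the driver; the one meant has the size given above.

How it is judged:
At the end, for the whole second after the job is handed in: The blue driver lies at rest and level in the free cutout, its handle in the pocket (within 18 mm of its centre and 15 degrees of its direction), pressed down so that its underside is at least 13.5 mm below the tray's top (16 mm at the stop), and released (horizontal distance between driver and recess below 0.018 m and angle between the x axis of driver and the x axis of recess, either way round below 0.26 rad and z of driver in the frame of recess below -0.0135 m and angle between driver's own z axis and vertical below 0.12 rad and linear speed of driver below 0.02 m/s); the robot touches nothing.
It fails at once if the red driver was moved more than 30 mm (distance of red_driver from where it was at the start of the episode above 0.03 m).
It fails at once if the green pry tool was moved more than 20 mm (distance of pry from where it was at the start of the episode above 0.02 m).
It also fails if it takes over 38 s, if anything falls off the work surface, if the arm or the gripper's body presses on something with over 40 N, if the wrist force passes 120 N, or if a joint passes its speed limit or range.

### The arm

A 7-joint arm with a two-finger parallel gripper is mounted at the origin on the work surface. World frame = base frame: x ahead of the robot, y to its left, z up, the work surface at z = 0. Lengths are in m, angles in rad, forces in N, time in s.
With the tool pointing down it reaches from about 0.4 to 0.9 m from the base axis. Payload 5.5 kg.
Tool frame: the origin (TCP) lies at the very end of the fingers, on their centre line; the grasp point (between the pads) lies 19 mm behind it; z points along the fingers, y is the line along which they close (so a half turn about z gives the same grasp; the last joint's range is limited). The gripper opens to 92 mm and grips with 3 to 60 N. Pads are 19 mm wide; open, the fingers measure 130 mm over their backs; the gripper's body (75 mm by 190 mm) begins 47 mm behind the grasp point.
Start: joints at [1.47, 0.501, -0.427, 1.55, 0.221, 1.138, -0.21], TCP at [0.231, -0.607, 0.227] pointing down, gripper open.
Joint ranges: [-2.88, 2.88], [-0.31, 2.03], [-1.54, 1.56], [0.2, 2.42], [-1.41, 4.55], [0.19, 2.02], [-2.57, 2.57]. Speed limits (rad/s): [2.57, 2.57, 3.14, 3.14, 3.14, 3.14, 3.14].

### API

Orientations are given as a rotation vector (axis times angle).
In Python, from workcell import r gives the robot as it stands.
- The arm moves only by the shell command python3 -m pendant 'ROWS' [FORCE]. ROWS is JSON, a list of rows, each an object of numbers: "ax", "ay", "az": the turn, a rotation vector about the tool's x, y, z each as a share of 0.08 rad, from -1 to 1; "dx", "dy", "dz": the shift along the tool's x, y, z each as a share of 0.02 m, from -1 to 1; "claw": the closure, from 0 (fully open) to 1 (shut). A call has 1 to 12 rows; each row shifts and turns the commanded pose from where the row before left it, along the tool's axes as they then stand; what a row does not reach is not made up. A row lasts 1/12 s, in which the tool goes at most 41.7 mm and 7.16 degrees, less where a joint would pass 70% of its speed; a pose out of reach is approached as far as the arm can. A call with a number of a shift or a turn outside -1 to 1 is refused whole. A call with a gripper value outside its range is refused whole. The fingers move at their own pace and stop on an object; FORCE is the grip in N (left out, the last holds). Time passes only in rows, so rows that do not move let the fingers close. It gives the time, the measured TCP pose, the force, the opening and the grip force at its end, in the units of the state.
- r.observe(): the state, without advancing time (a new reading comes with each control period).
- r.read_camera(name): name is "scene" or "side" or "wrist"; returns a dict with "img" (420x560x3 uint8, red, green, blue), "K" (3x3 intrinsics, pixels), "R" (3x3) and "t" (3): a world point X has camera coordinates R X + t. Camera axes: x right, y down, z forward; pixel columns grow to the right and rows downward; lengths in m; the calibration is good to about 2 mm. A picture is of the moment at which its call begins. There is no depth.
- r.sign_off(): hands the job in; it is judged then, once.
The state is a dict: "clock": time; "qpos": joint angles; "dq": joint speeds; "effort": joint torques, N m; "eef_pos": TCP position; "orientation": TCP orientation; "force": force on the tool from outside, world axes, zero at the start; "moment": the same for the moment, N m; "gripper_width": finger opening in m; "finger_force": force on a finger pad.
Only numpy, scipy, OpenCV 4.12 (cv2) and the standard library are available. Lean on these libraries where they do the work, as an engineer would, in place of code of your own. Each camera call takes 0.05 s, during which the arm holds its last target. There are 200 camera calls.

## Working session

There is one attempt and no reset: what is moved stays moved. The work goes in short steps, Python scripts to look and compute and a shell command to move; the robot and the scene stay as the last step left them, time stands still between calls to the robot, and variables do not carry over. Pictures are saved under pics/ and viewed, at most 10 in all, crops included, and the job is handed in when it is done.

```bash
mkdir -p pics
cat > h.py <<'E'
import numpy as np, cv2
from workcell import r
def snap(n,f):
    c=r.read_camera(n); cv2.imwrite(f,cv2.cvtColor(c["img"],cv2.COLOR_RGB2BGR)); np.savez(f[:-4]+'.npz',**c); return c
def back(c,u,v,z):
    K,R,t=[np.array(c[k]) for k in("K","R","t")]
    d=R.T@np.linalg.inv(K)@np.array([u,v,1.]); o=-R.T@t
    return o+d*(z-o[2])/d[2]
def proj(c,X):
    p=c["K"]@(c["R"]@np.array(X)+c["t"]); return p[:2]/p[2]
E
python3 - <<'E'
from h import *
for n in("scene","side"): 
    c=snap(n,f'pics/{n}1.png'); print(n,(-c["R"].T@c["t"]).round(3))
print(r.observe())
E
```

```text
scene [1.173 0.16  0.646]
side [0.059 0.474 0.616]
{'clock': 0.1, 'qpos': array([ 1.47018258,  0.50177322, -0.42677758,  1.5513626 ,  0.22079675,
        1.13828666, -0.21029011]), 'dq': array([ 0.0005315 , -0.00295067,  0.00040884, -0.00223388, -0.00072031,
        0.00184958, -0.0010396 ]), 'effort': array([-1.01037225e-02, -5.67872286e+01, -5.83827987e+00, -2.79910737e+01,
       -6.89477054e-02,  2.41135864e-02,  7.50228355e-05]), 'eef_pos': array([ 0.23101774, -0.60687612,  0.22576029]), 'orientation': array([-3.08801728e+00, -5.68064913e-01,  4.18940094e-04]), 'force': array([0.01347893, 0.14859213, 0.08469907]), 'moment': array([-0.00659005,  0.00526758, -0.02698601]), 'finger_force': 0.0, 'gripper_width': 0.09181054415315522}
```

View pics/scene1.png

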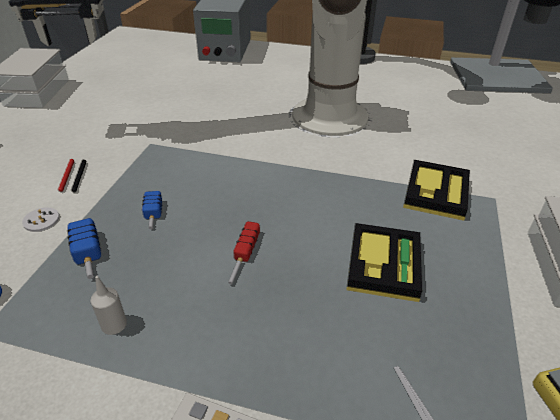

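View pics/side1.png

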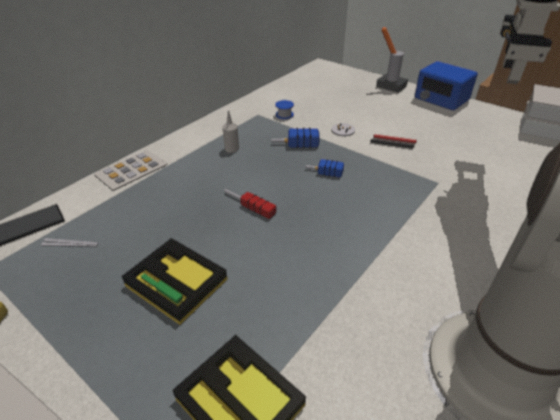

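The scene picture shows two blue drivers at about (152,205) and (85,242), the red driver at (246,242), and two trays at (386,260), which holds the green pry tool, and (438,187). The side view agrees. Next I measure sizes and poses.

Run:
```python
from h import *
for n in("scene","side"):
    c=dict(np.load(f'pics/{n}1.npz')); im=c['img']; hsv=cv2.cvtColor(im,cv2.COLOR_RGB2HSV)
    def comps(lo,hi,nm,z,k=5):
        m=cv2.inRange(hsv,lo,hi); m=cv2.morphologyEx(m,cv2.MORPH_CLOSE,np.ones((k,k)))
        cs,_=cv2.findContours(m,cv2.RETR_EXTERNAL,cv2.CHAIN_APPROX_NONE)
        for q in cs:
            if cv2.contourArea(q)<80: continue
            P=np.array([back(c,*p[0],z)[:2] for p in q])*1000
            if abs(P.mean(0)).max()>950: continue
            print(n,nm,'px',q.mean((0,1)).round(), 'rect',[np.round(x,1) for x in cv2.minAreaRect(P.astype(np.float32))])
    comps((105,120,40),(125,255,255),'blue',.025)
    comps((0,150,60),(8,255,255),'red',.02)
    comps((60,100,40),(85,255,255),'green',.03,3)
    comps((22,120,80),(34,255,255),'yel',.022,1)
    if n=="scene":
        big=[cv2.resize(im[y:y+120,x:x+160],(400,300),interpolation=cv2.INTER_CUBIC) for y,x in((165,40),(205,320))]
        cv2.imwrite('pics/crop.png',cv2.cvtColor(np.hstack(big),cv2.COLOR_RGB2BGR))
```

```text
scene blue px [ 83. 242.] rect [array([ 649.2, -362.5]), array([124.3,  51.7]), np.float64(39.9)]
scene blue px [152. 204.] rect [array([ 515.5, -286.7]), array([90.9, 38.7]), np.float64(26.0)]
scene red px [247. 241.] rect [array([561.1, -63. ]), array([106.7,  33.5]), np.float64(1.5)]
scene red px [ 66. 175.] rect [array([ 464.5, -526.8]), array([122.1,  10.6]), np.float64(22.4)]
scene green px [404. 260.] rect [array([540.7, 232.4]), array([112.6,  13. ]), np.float64(3.0)]
scene green px [216.  26.] rect [array([-525.5, -540.3]), array([167.5, 110.3]), np.float64(21.3)]
scene yel px [550. 389.] rect [array([737.7, 443.9]), array([34.2, 84.9]), np.float64(80.2)]
scene yel px [383. 294.] rect [array([626.6, 202.1]), array([  7.1, 121.7]), np.float64(3.3)]
scene yel px [410. 262.] rect [array([534.7, 242.8]), array([107.4,   8.9]), np.float64(2.6)]
scene yel px [399. 260.] rect [array([535.5, 223.8]), array([109.1,   7.1]), np.float64(3.6)]
scene yel px [374. 254.] rect [array([535.2, 177.1]), array([114.7,  55.5]), np.float64(3.1)]
scene yel px [434. 212.] rect [array([379.4, 283.3]
[... 469 characters left out ...]
 -482.5]), array([51.3, 49.5]), np.float64(37.5)]
side blue px [442.  85.] rect [array([ 477.7, -951.9]), array([185.5, 379.2]), np.float64(12.3)]
side red px [258. 204.] rect [array([554.9, -56.8]), array([96.9, 41.7]), np.float64(0.4)]
side green px [162. 287.] rect [array([529.6, 236.4]), array([97.3, 17.8]), np.float64(1.8)]
side yel px [213. 404.] rect [array([305.7, 327.9]), array([26. , 84.1]), np.float64(85.9)]
side yel px [253. 389.] rect [array([282.7, 272.4]), array([ 53.7, 114.9]), np.float64(85.7)]
side yel px [147. 279.] rect [array([565.6, 238.4]), array([56.2, 23. ]), np.float64(3.5)]
side yel px [185. 270.] rect [array([537. , 179.3]), array([109.9,  53.4]), np.float64(2.8)]
```

View pics/crop.png

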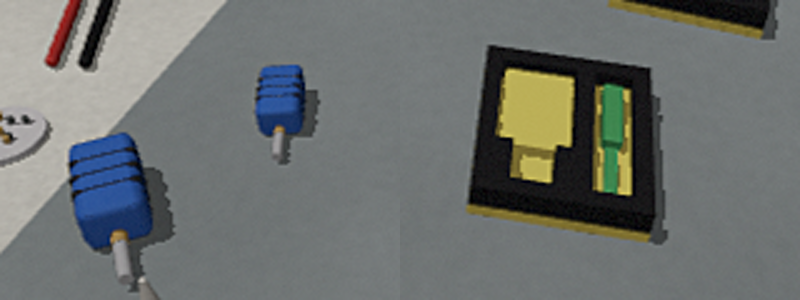

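Run:
```python
from h import *
from scipy.optimize import minimize
cs=[dict(np.load(f'pics/{n}1.npz')) for n in("scene","side")]
def box(p,x0,x1,y0,y1,z0,z1):
    a=np.array([[x,y,z] for x in(x0,x1) for y in(y0,y1) for z in(z0,z1)]); s,c=np.sin(p[2]),np.cos(p[2])
    return np.c_[p[0]+c*a[:,0]-s*a[:,1],p[1]+s*a[:,0]+c*a[:,1],a[:,2]]
S=4
def poly(c,P):
    q=np.array([proj(c,x) for x in P]); m=np.zeros((420*S,560*S),np.uint8)
    cv2.fillConvexPoly(m,cv2.convexHull((q*S+S/2).astype(np.int32)),1); return m
masks=[]
for c,px in zip(cs,((152,204),(330,168))):
    hsv=cv2.cvtColor(c['img'],cv2.COLOR_RGB2HSV); m=cv2.inRange(hsv,(105,120,40),(125,255,255)); m=cv2.morphologyEx(m,cv2.MORPH_CLOSE,np.ones((5,5)))
    _,l=cv2.connectedComponents(m); m=(l==l[px[1],px[0]]).astype(np.uint8); masks.append(cv2.resize(m,None,fx=S,fy=S,interpolation=0))
def ious(p,h=(.064,.036,.03)):
    o=[]
    for c,m in zip(cs,masks):
        b=poly(c,box(p,-h[0]/2,h[0]/2,-h[1]/2,h[1]/2,0,h[2])); o.append((b&m).sum()/(b|m).sum())
    return o
best=max(((sum(ious((x,y,a))),x,y,a) for x in np.arange(.49,.53,.006) for y in np.arange(-.30,-.26,.006) for a in np.arange(-.6,.7,.15)))
s=minimize(lambda p:-sum(ious((p[0],p[1],p[2]))),best[1:],method='Nelder-Mead',options=dict(initial_simplex=np.array(best[1:])+np.array([[0,0,0],[.006,0,0],[0,.006,0],[0,0,.15]])))
print(s.x,ious(s.x))
p=s.x; print([proj(c,[p[0]+.066*np.cos(p[2]),p[1]+.066*np.sin(p[2]),.009]).round() for c in cs])
```

```text
[ 0.50785972 -0.29040875  0.47288992] [np.float64(0.8248183100119318), np.float64(0.735632183908046)]
[array([153., 228.]), array([305., 166.])]
```

```bash
python3 -m pendant '[{"dx":0.98,"dy":-0.52},{"dx":0.98,"dy":-0.52},{"dx":0.98,"dy":-0.52},{"dx":0.98,"dy":-0.52},{"dx":0.98,"dy":-0.52},{"dx":0.98,"dy":-0.52},{"dx":0.98,"dy":-0.52},{"dx":0.98,"dy":-0.52},{"dx":0.98,"dy":-0.52},{"dx":0.98,"dy":-0.52},{"dx":0.98,"dy":-0.52},{"dx":0.98,"dy":-0.52}]' 30
python3 -m pendant '[{"dx":0.98,"dy":-0.52},{"dx":0.98,"dy":-0.52},{"dx":0.98,"dy":-0.52},{"dx":0.98,"dy":-0.52},{"dx":0.98,"dy":-0.52},{"dx":0.98,"dy":-0.52},{"dx":0.98,"dy":-0.52},{"az":-0.7},{"az":-0.6},{"dz":0.5},{},{}]'
python3 - <<'E'
from h import *
c=snap("wrist",'pics/w1.png'); print(proj(c,[.5078,-.29,.03]), proj(c,[.5078+.059,-.29+.03,.009]),r.observe()['eef_pos'])
E
```

```text
[  12.04541271 -312.28109901] [   5.20013873 -399.85780197] [ 0.23105225 -0.60696934  0.22590846]invalid input at $[0]: expected keys ax, ay, az, dx, dy, dz, claw
invalid input at $[0]: expected keys ax, ay, az, dx, dy, dz, claw
```

View pics/w1.png

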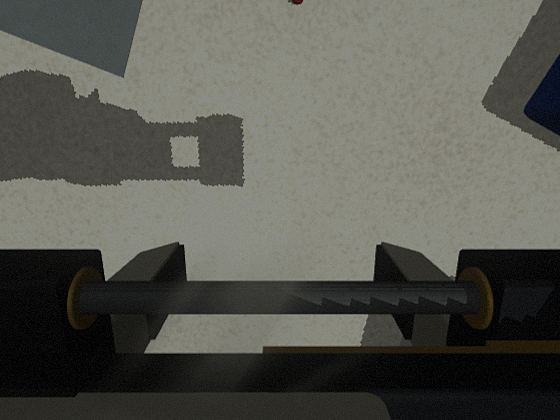

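The rows were refused because every key is required, so the arm has not moved. The wrist picture shows only bare bench with the fingers at rows 250–340. The camera looks ahead along tool +x, so I will look from short of the driver.

```bash
python3 -m pendant '[{"ax":0,"ay":0,"az":-0.1,"dx":0.98,"dy":-0.52,"dz":0,"claw":0},{"ax":0,"ay":0,"az":0,"dx":0.98,"dy":-0.52,"dz":0,"claw":0},{"ax":0,"ay":0,"az":0,"dx":0.98,"dy":-0.52,"dz":0,"claw":0},{"ax":0,"ay":0,"az":0,"dx":0.98,"dy":-0.52,"dz":0,"claw":0},{"ax":0,"ay":0,"az":0,"dx":0.98,"dy":-0.52,"dz":0,"claw":0},{"ax":0,"ay":0,"az":0,"dx":0.98,"dy":-0.52,"dz":0,"claw":0},{"ax":0,"ay":0,"az":0,"dx":0.98,"dy":-0.52,"dz":0,"claw":0},{"ax":0,"ay":0,"az":0,"dx":0.98,"dy":-0.52,"dz":0,"claw":0},{"ax":0,"ay":0,"az":0,"dx":0.98,"dy":-0.52,"dz":0,"claw":0},{"ax":0,"ay":0,"az":0,"dx":0.98,"dy":-0.52,"dz":0,"claw":0},{"ax":0,"ay":0,"az":0,"dx":0.98,"dy":-0.52,"dz":0,"claw":0},{"ax":0,"ay":0,"az":0,"dx":0.98,"dy":-0.52,"dz":0,"claw":0}]' 30
python3 -m pendant '[{"ax":0,"ay":0,"az":-0.6,"dx":0.5,"dy":-0.9,"dz":0,"claw":0},{"ax":0,"ay":0,"az":-0.6,"dx":0.5,"dy":-0.9,"dz":0,"claw":0},{"ax":0,"ay":0,"az":0,"dx":0.5,"dy":-0.9,"dz":0,"claw":0},{"ax":0,"ay":0,"az":0,"dx":0.5,"dy":-0.9,"dz":0,"claw":0},{"ax":0,"ay":0,"az":0,"dx":0,"dy":0,"dz":0,"claw":0},{"ax":0,"ay":0,"az":0,"dx":0,"dy":0,"dz":0,"claw":0}]'
python3 - <<'E'
from h import *
c=snap("wrist",'pics/w2.png'); print(proj(c,[.5078,-.29,.03]), proj(c,[.5078+.059,-.29+.03,.009]),r.observe()['eef_pos'],r.observe()['orientation'])
E
```

```text
clock: 1.15
eef_pos: [0.4056, -0.4048, 0.2265]
orientation: [-3.087, -0.581, 0.001]
force: [-0.1, -0.1, -1.5]
gripper_width: 0.0919
finger_force: 0.0
clock: 1.65
eef_pos: [0.4116, -0.3228, 0.2268]
orientation: [3.055, 0.732, -0.0]
force: [-0.2, -0.9, 0.1]
gripper_width: 0.0918
finger_force: 0.0
[295.07059384  77.49980577] [294.86997918   5.50637437] [ 0.41133533 -0.3241122   0.22680594] [ 3.05521976e+00  7.28678951e-01 -3.95383004e-04]
```

View pics/w2.png

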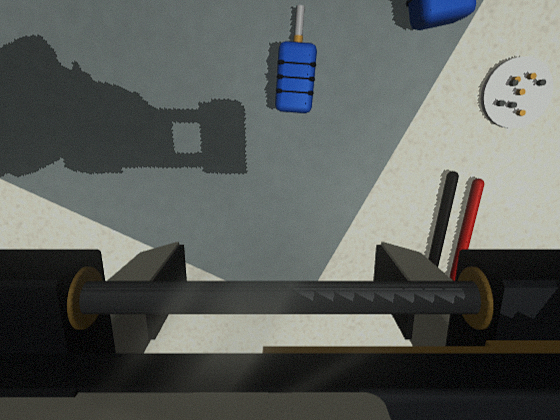

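The wrist picture shows the small driver with its handle centred at (296,77), as predicted, and its tip at (301,5). The predicted tip was (295,5.5), so I refine the yaw.

Run:
```python
from h import *
from scipy.spatial.transform import Rotation as Ro
c=dict(np.load('pics/w2.npz'))
A=back(c,301,6,.011);B=back(c,298.5,40,.011);print('tip',A,'root',B)
h0,h1=back(c,298,43,.03),back(c,294,111,.03); d=h0-h1
print('handle len',np.linalg.norm(d),'yaw',np.arctan2(d[1],d[0]),'ctr',(h0+h1)/2,'w',np.linalg.norm(back(c,277,80,.028)-back(c,315,80,.028)))
ctr=(h0+h1)/2; t=A-ctr; print('yaw2',np.arctan2(t[1],t[0]),np.hypot(*t[:2]))
o=r.observe();Rm=Ro.from_rotvec(o['orientation']).as_matrix();print('toolyaw',np.arctan2(Rm[1,0],Rm[0,0]),'shift tool',Rm.T@(ctr-o['eef_pos']))
```

```text
tip [ 0.56857101 -0.2655261   0.011     ] root [ 0.54135855 -0.27714744  0.011     ]
handle len 0.06056137085410284 yaw 0.4193463343655178 ctr [ 0.50791876 -0.29087655  0.03      ] w 0.036156882740802865
yaw2 0.3958959524844234 0.06573690962886054
toolyaw 0.46825786261787783 shift tool [0.10126629 0.0138148  0.19677356]
```

```bash
python3 -m pendant '[{"ax":0,"ay":0,"az":0,"dx":1,"dy":0.14,"dz":0.5,"claw":0},{"ax":0,"ay":0,"az":0,"dx":1,"dy":0.14,"dz":1,"claw":0},{"ax":0,"ay":0,"az":0,"dx":1,"dy":0.14,"dz":1,"claw":0},{"ax":0,"ay":0,"az":0,"dx":1,"dy":0.14,"dz":1,"claw":0},{"ax":0,"ay":0,"az":0.4,"dx":1,"dy":0.14,"dz":1,"claw":0},{"ax":0,"ay":0,"az":0.4,"dx":0,"dy":0,"dz":1,"claw":0},{"ax":0,"ay":0,"az":0,"dx":0,"dy":0,"dz":1,"claw":0},{"ax":0,"ay":0,"az":0,"dx":0,"dy":0,"dz":1,"claw":0},{"ax":0,"ay":0,"az":0,"dx":0,"dy":0,"dz":0,"claw":0},{"ax":0,"ay":0,"az":0,"dx":0,"dy":0,"dz":0,"claw":0}]'
python3 - <<'E'
from h import *
from scipy.spatial.transform import Rotation as Ro
o=r.observe();Rm=Ro.from_rotvec(o['orientation']).as_matrix();print('toolyaw',np.arctan2(Rm[1,0],Rm[0,0]),'shift/0.02',Rm.T@(np.array([.508,-.2908,.012])-o['eef_pos'])/.02)
E
```

```text
clock: 2.53
eef_pos: [0.5059, -0.2919, 0.0755]
orientation: [-3.076, -0.627, 0.004]
force: [-0.2, -0.3, 0.1]
gripper_width: 0.0916
finger_force: 0.0
toolyaw 0.40236810848355087 shift/0.02 [ 1.26154770e-01 -9.63163864e-04  3.17325477e+00]
```

```bash
python3 -m pendant '[{"ax":0,"ay":0,"az":0,"dx":0.12,"dy":0,"dz":0.8,"claw":0},{"ax":0,"ay":0,"az":0,"dx":0,"dy":0,"dz":0.8,"claw":0},{"ax":0,"ay":0,"az":0,"dx":0,"dy":0,"dz":0.8,"claw":0},{"ax":0,"ay":0,"az":0,"dx":0,"dy":0,"dz":0.77,"claw":0},{"ax":0,"ay":0,"az":0,"dx":0,"dy":0,"dz":0,"claw":0},{"ax":0,"ay":0,"az":0,"dx":0,"dy":0,"dz":0,"claw":0.8},{"ax":0,"ay":0,"az":0,"dx":0,"dy":0,"dz":0,"claw":0.8},{"ax":0,"ay":0,"az":0,"dx":0,"dy":0,"dz":0,"claw":0.8},{"ax":0,"ay":0,"az":0,"dx":0,"dy":0,"dz":0,"claw":0.8},{"ax":0,"ay":0,"az":0,"dx":0,"dy":0,"dz":0,"claw":0.8},{"ax":0,"ay":0,"az":0,"dx":0,"dy":0,"dz":0,"claw":0.8},{"ax":0,"ay":0,"az":0,"dx":0,"dy":0,"dz":0,"claw":0.8}]' 25
```

```text
clock: 3.53
eef_pos: [0.5094, -0.2903, 0.0137]
orientation: [3.077, 0.63, 0.001]
force: [0.1, -0.1, -0.3]
gripper_width: 0.0498
finger_force: 0.0
```

```bash
python3 -m pendant '[{"ax":0,"ay":0,"az":0,"dx":0,"dy":0,"dz":0,"claw":0.8},{"ax":0,"ay":0,"az":0,"dx":0,"dy":0,"dz":0,"claw":0.8},{"ax":0,"ay":0,"az":0,"dx":0,"dy":0,"dz":0,"claw":0.8},{"ax":0,"ay":0,"az":0,"dx":0,"dy":0,"dz":0,"claw":0.8},{"ax":0,"ay":0,"az":0,"dx":0,"dy":0,"dz":0,"claw":0.8},{"ax":0,"ay":0,"az":0,"dx":0,"dy":0,"dz":0,"claw":0.8}]' 25
```

```text
clock: 4.03
eef_pos: [0.5092, -0.2902, 0.0133]
orientation: [-3.078, -0.63, 0.0]
force: [-0.8, 0.5, 1.1]
gripper_width: 0.0361
finger_force: 25.0
```

```bash
python3 -m pendant '[{"ax":0,"ay":0,"az":0,"dx":0,"dy":0,"dz":-0.5,"claw":0.8},{"ax":0,"ay":0,"az":0,"dx":0,"dy":0,"dz":-1,"claw":0.8},{"ax":0,"ay":0,"az":0,"dx":0,"dy":0,"dz":-1,"claw":0.8},{"ax":0,"ay":0,"az":0,"dx":0,"dy":0,"dz":-1,"claw":0.8},{"ax":0,"ay":0,"az":0.7,"dx":0,"dy":0,"dz":-1,"claw":0.8},{"ax":0,"ay":0,"az":0.7,"dx":0,"dy":0,"dz":-1,"claw":0.8},{"ax":0,"ay":0,"az":0.8,"dx":0,"dy":0,"dz":-1,"claw":0.8},{"ax":0,"ay":0,"az":0.8,"dx":0,"dy":0,"dz":-1,"claw":0.8},{"ax":0,"ay":0,"az":0.7,"dx":0,"dy":0,"dz":-1,"claw":0.8},{"ax":0,"ay":0,"az":0.7,"dx":0,"dy":0,"dz":-1,"claw":0.8},{"ax":0,"ay":0,"az":0,"dx":0,"dy":0,"dz":0,"claw":0.8}]'
python3 -m pendant '[{"ax":0,"ay":0,"az":0,"dx":-0.2,"dy":-0.5,"dz":0,"claw":0.8},{"ax":0,"ay":0,"az":0,"dx":-0.2,"dy":-1,"dz":0,"claw":0.8},{"ax":0,"ay":0,"az":0,"dx":-0.2,"dy":-1,"dz":0,"claw":0.8},{"ax":0,"ay":0,"az":0,"dx":-0.2,"dy":-1,"dz":0,"claw":0.8},{"ax":0,"ay":0,"az":0,"dx":-0.2,"dy":-1,"dz":0,"claw":0.8},{"ax":0,"ay":0,"az":0,"dx":-0.2,"dy":-1,"dz":0,"claw":0.8},{"ax":0,"ay":0,"az":0,"dx":-0.2,"dy":-1,"dz":0,"claw":0.8},{"ax":0,"ay":0,"az":0,"dx":-0.2,"dy":-1,"dz":0,"claw":0.8},{"ax":0,"ay":0,"az":0,"dx":-0.2,"dy":-1,"dz":0,"claw":0.8},{"ax":0,"ay":0,"az":0,"dx":-0.2,"dy":-1,"dz":0,"claw":0.8},{"ax":0,"ay":0,"az":0,"dx":-0.2,"dy":-1,"dz":0,"claw":0.8},{"ax":0,"ay":0,"az":0,"dx":-0.2,"dy":-1,"dz":0,"claw":0.8}]'
python3 -m pendant '[{"ax":0,"ay":0,"az":0,"dx":-0.2,"dy":-1,"dz":0,"claw":0.8},{"ax":0,"ay":0,"az":0,"dx":-0.2,"dy":-1,"dz":0,"claw":0.8},{"ax":0,"ay":0,"az":0,"dx":-0.2,"dy":-1,"dz":0,"claw":0.8},{"ax":0,"ay":0,"az":0,"dx":-0.2,"dy":-1,"dz":0,"claw":0.8},{"ax":0,"ay":0,"az":0,"dx":-0.2,"dy":-1,"dz":0,"claw":0.8},{"ax":0,"ay":0,"az":0,"dx":-0.2,"dy":-1,"dz":0,"claw":0.8},{"ax":0,"ay":0,"az":0,"dx":-0.2,"dy":-1,"dz":0,"claw":0.8},{"ax":0,"ay":0,"az":0,"dx":0,"dy":-1,"dz":0,"claw":0.8},{"ax":0,"ay":0,"az":0,"dx":0,"dy":-1,"dz":0,"claw":0.8},{"ax":0,"ay":0,"az":0,"dx":0,"dy":-1,"dz":0,"claw":0.8},{"ax":0,"ay":0,"az":0,"dx":0,"dy":0,"dz":0,"claw":0.8},{"ax":0,"ay":0,"az":0,"dx":0,"dy":0,"dz":0,"claw":0.8}]'
python3 - <<'E'
from h import *
c=snap("wrist",'pics/w3.png')
for dx,dy in((-.042,-.028),(-.042,.028),(.042,-.028),(.042,.028),(.08,0)):
    a=.05; print(proj(c,[.517+dx*np.cos(a)-dy*np.sin(a),.177+dx*np.sin(a)+dy*np.cos(a),.03]).round())
E
```

```text
clock: 4.95
eef_pos: [0.5117, -0.291, 0.2083]
orientation: [3.137, 0.078, 0.01]
force: [1.5, -0.6, -0.9]
gripper_width: 0.036
finger_force: 25.0
clock: 5.95
eef_pos: [0.447, -0.0614, 0.2019]
orientation: [-3.14, -0.084, 0.005]
force: [1.4, -0.4, -1.9]
gripper_width: 0.0356
finger_force: 25.0
clock: 6.95
eef_pos: [0.4091, 0.1361, 0.2023]
orientation: [3.14, 0.088, -0.004]
force: [0.3, 0.5, -0.7]
gripper_width: 0.0356
finger_force: 25.0
[272. 113.]
[210. 113.]
[272.  10.]
[205.   9.]
[237. -43.]
```

View pics/w3.png

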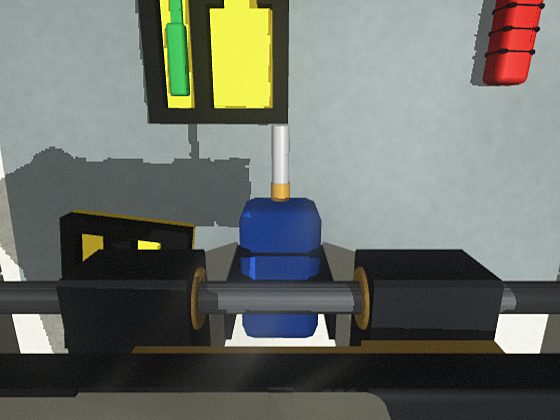

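The wrist picture shows the pocket's near edge at row 108, columns 211–273. That puts the recess at about (0.520, 0.1765) with yaw 0.05. The driver is held straight, tip at (281,125).

```bash
python3 -m pendant '[{"ax":0,"ay":0,"az":0,"dx":0.9,"dy":-0.3,"dz":0,"claw":0.8},{"ax":0,"ay":0,"az":0,"dx":1,"dy":-0.3,"dz":0.5,"claw":0.8},{"ax":0,"ay":0,"az":0,"dx":1,"dy":-0.3,"dz":1,"claw":0.8},{"ax":0,"ay":0,"az":0,"dx":1,"dy":-0.3,"dz":1,"claw":0.8},{"ax":0,"ay":0,"az":0,"dx":1,"dy":-0.3,"dz":1,"claw":0.8},{"ax":0,"ay":0,"az":0,"dx":0.8,"dy":-0.2,"dz":1,"claw":0.8},{"ax":0,"ay":0,"az":0,"dx":0,"dy":0,"dz":1,"claw":0.8},{"ax":0,"ay":0,"az":0,"dx":0,"dy":0,"dz":0.6,"claw":0.8},{"ax":0,"ay":0,"az":0,"dx":0,"dy":0,"dz":0,"claw":0.8},{"ax":0,"ay":0,"az":0,"dx":0,"dy":0,"dz":0,"claw":0.8},{"ax":0,"ay":0,"az":0,"dx":0,"dy":0,"dz":0,"claw":0.8}]'
python3 - <<'E'
from h import *
from scipy.spatial.transform import Rotation as Ro
o=r.observe();Rm=Ro.from_rotvec(o['orientation']).as_matrix();print('toolyaw',np.arctan2(Rm[1,0],Rm[0,0]),'shift/0.02',Rm.T@(np.array([.521,.1765,.036])-o['eef_pos'])/.02, 'tiltz',Rm[:,2])
snap("wrist",'pics/w4.png')
E
```

```text
clock: 7.92
eef_pos: [0.5232, 0.1748, 0.0822]
orientation: [3.14, 0.081, 0.001]
force: [-0.4, -0.2, -2.0]
gripper_width: 0.0358
finger_force: 25.0
toolyaw 0.05166450709876529 shift/0.02 [-0.10914579 -0.09092701  2.31053572] tiltz [ 8.49344118e-04 -7.90545837e-05 -9.99999636e-01]
```

View pics/w4.png

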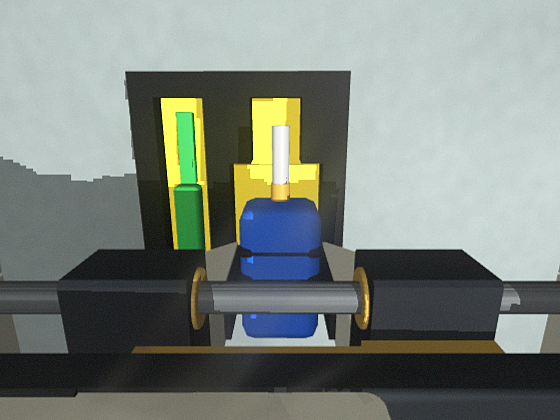

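The driver sits above the pocket. The channel spans columns 251–300 with its end at row 98, and the shaft is at column 280. I will back-project these as a quick check.

Run:
```python
from h import *
c=dict(np.load('pics/w4.npz'))
for z in(.03,.01): print(z,[back(c,u,v,z)[:2].round(4) for u,v in((251,98),(300,98),(251,162),(302,162))])
print('tray far corners',[back(c,u,v,.03)[:2].round(4) for u,v in((127,72),(350,71))])
o=[.520,.1765];a=.05
for dx,dy in((75,-42),(75,84)): print('model far corner',[.520+.001*(19+75)*np.cos(a)-.001*(21+dy-21+ (0))*np.sin(a), .1765+.001*94*np.sin(a)+.001*dy*np.cos(a)])
```

```text
0.03 [array([0.6003, 0.1955]), array([0.6018, 0.1677]), array([0.5639, 0.1944]), array([0.5655, 0.1641])]
0.01 [array([0.6008, 0.1971]), array([0.6024, 0.1666]), array([0.561 , 0.1959]), array([0.5627, 0.1627])]
tray far corners [array([0.6107, 0.2649]), array([0.6175, 0.1409])]
model far corner [np.float64(0.6159816495864954), np.float64(0.13925053097485518)]
model far corner [np.float64(0.6096842742583899), np.float64(0.26509306378462094)]
```

```bash
python3 -m pendant '[{"ax":0,"ay":0,"az":0,"dx":-0.05,"dy":-0.1,"dz":0.6,"claw":0.8},{"ax":0,"ay":0,"az":0,"dx":0,"dy":0,"dz":0.6,"claw":0.8},{"ax":0,"ay":0,"az":0,"dx":0,"dy":0,"dz":0.5,"claw":0.8},{"ax":0,"ay":0,"az":0,"dx":0,"dy":0,"dz":0.3,"claw":0.8},{"ax":0,"ay":0,"az":0,"dx":0,"dy":0,"dz":0.2,"claw":0.8},{"ax":0,"ay":0,"az":0,"dx":0,"dy":0,"dz":0.1,"claw":0.8},{"ax":0,"ay":0,"az":0,"dx":0,"dy":0,"dz":0,"claw":0.8},{"ax":0,"ay":0,"az":0,"dx":0,"dy":0,"dz":0,"claw":0.8}]'
```

```text
clock: 8.63
eef_pos: [0.5222, 0.1773, 0.0353]
orientation: [-3.14, -0.082, -0.0]
force: [0.6, 0.1, -1.1]
gripper_width: 0.0356
finger_force: 25.0
```

```bash
python3 -m pendant '[{"ax":0,"ay":0,"az":0,"dx":0,"dy":0,"dz":0,"claw":0.35},{"ax":0,"ay":0,"az":0,"dx":0,"dy":0,"dz":0,"claw":0.35},{"ax":0,"ay":0,"az":0,"dx":0,"dy":0,"dz":0,"claw":0.35},{"ax":0,"ay":0,"az":0,"dx":0,"dy":0,"dz":0,"claw":0.35},{"ax":0,"ay":0,"az":0,"dx":0,"dy":0,"dz":0,"claw":0.35},{"ax":0,"ay":0,"az":0,"dx":0,"dy":0,"dz":-0.5,"claw":0.35},{"ax":0,"ay":0,"az":0,"dx":0,"dy":0,"dz":-1,"claw":0.35},{"ax":0,"ay":0,"az":0,"dx":0,"dy":0,"dz":-1,"claw":0.35},{"ax":0,"ay":0,"az":0,"dx":0,"dy":0,"dz":0,"claw":1},{"ax":0,"ay":0,"az":0,"dx":0,"dy":0,"dz":0,"claw":1},{"ax":0,"ay":0,"az":0,"dx":0,"dy":0,"dz":0,"claw":1},{"ax":0,"ay":0,"az":0,"dx":0,"dy":0,"dz":0,"claw":1}]'
python3 -m pendant '[{"ax":0,"ay":0,"az":0,"dx":0,"dy":0,"dz":0,"claw":1},{"ax":0,"ay":0,"az":0,"dx":0,"dy":0,"dz":0,"claw":1},{"ax":0,"ay":0,"az":0,"dx":0,"dy":0,"dz":0,"claw":1},{"ax":0,"ay":0,"az":0,"dx":0,"dy":0,"dz":0,"claw":1},{"ax":0,"ay":0,"az":0,"dx":0,"dy":0,"dz":0,"claw":1},{"ax":0,"ay":0,"az":0,"dx":0,"dy":0,"dz":0,"claw":1},{"ax":0,"ay":0,"az":0,"dx":0,"dy":0,"dz":0,"claw":1},{"ax":0,"ay":0,"az":0,"dx":0,"dy":0,"dz":0,"claw":1}]'
python3 - <<'E'
from h import *
snap("scene",'pics/s2.png'); c=snap("wrist",'pics/w5.png')
a=cv2.imread('pics/s2.png')[190:310,310:470]; cv2.imwrite('pics/c2.png',np.hstack([cv2.resize(a,(400,300)),cv2.resize(cv2.imread('pics/w5.png'),(400,300))]))
E
```

```text
clock: 9.63
eef_pos: [0.5214, 0.1766, 0.0848]
orientation: [3.14, 0.081, -0.002]
force: [-0.2, 0.1, -1.5]
gripper_width: 0.0375
finger_force: 0.0
clock: 10.3
eef_pos: [0.522, 0.1771, 0.0853]
orientation: [-3.141, -0.081, -0.0]
force: [0.1, -0.0, 0.6]
gripper_width: 0.0007
finger_force: 0.0
```

View pics/c2.png

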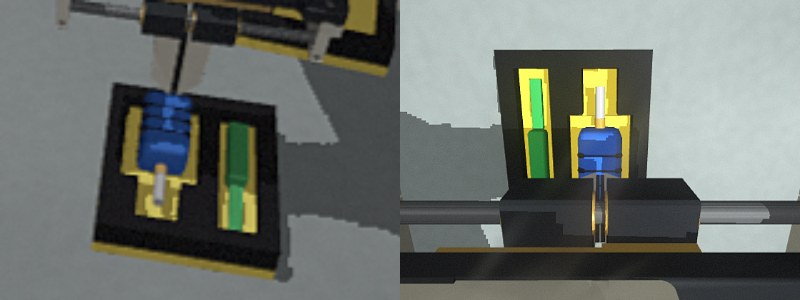

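The driver lies in the cutout with its shaft in the channel, and the fingers are shut above the handle. Now I press.

```bash
python3 -m pendant '[{"ax":0,"ay":0,"az":0,"dx":0,"dy":0,"dz":0.7,"claw":1},{"ax":0,"ay":0,"az":0,"dx":0,"dy":0,"dz":0.6,"claw":1},{"ax":0,"ay":0,"az":0,"dx":0,"dy":0,"dz":0.2,"claw":1},{"ax":0,"ay":0,"az":0,"dx":0,"dy":0,"dz":0.1,"claw":1},{"ax":0,"ay":0,"az":0,"dx":0,"dy":0,"dz":0.1,"claw":1},{"ax":0,"ay":0,"az":0,"dx":0,"dy":0,"dz":0.1,"claw":1},{"ax":0,"ay":0,"az":0,"dx":0,"dy":0,"dz":0.1,"claw":1},{"ax":0,"ay":0,"az":0,"dx":0,"dy":0,"dz":0,"claw":1},{"ax":0,"ay":0,"az":0,"dx":0,"dy":0,"dz":0,"claw":1}]'
```

```text
clock: 11.15
eef_pos: [0.5221, 0.1773, 0.0474]
orientation: [-3.14, -0.082, -0.001]
force: [0.2, -0.8, -0.4]
gripper_width: 0.0001
finger_force: 0.0
```

```bash
python3 -m pendant '[{"ax":0,"ay":0,"az":0,"dx":0,"dy":0,"dz":0.1,"claw":1},{"ax":0,"ay":0,"az":0,"dx":0,"dy":0,"dz":0.05,"claw":1},{"ax":0,"ay":0,"az":0,"dx":0,"dy":0,"dz":0.05,"claw":1},{"ax":0,"ay":0,"az":0,"dx":0,"dy":0,"dz":0,"claw":1},{"ax":0,"ay":0,"az":0,"dx":0,"dy":0,"dz":0,"claw":1}]'; python3 -m pendant '[{"ax":0,"ay":0,"az":0,"dx":0,"dy":0,"dz":0.05,"claw":1},{"ax":0,"ay":0,"az":0,"dx":0,"dy":0,"dz":0,"claw":1},{"ax":0,"ay":0,"az":0,"dx":0,"dy":0,"dz":0,"claw":1}]'
```

```text
clock: 11.57
eef_pos: [0.5226, 0.1774, 0.0443]
orientation: [3.14, 0.082, 0.002]
force: [-2.6, -1.8, 8.9]
gripper_width: 0.0004
finger_force: 4.3
clock: 11.82
eef_pos: [0.5227, 0.1775, 0.0442]
orientation: [3.14, 0.082, 0.003]
force: [-4.9, -2.7, 16.8]
gripper_width: 0.0003
finger_force: 8.5
```

The tool has stopped at z = 0.044 with the force rising past 8 N, so the bed is at its stop. I back off and check.

```bash
python3 -m pendant '[{"ax":0,"ay":0,"az":0,"dx":0,"dy":0,"dz":-0.2,"claw":1},{"ax":0,"ay":0,"az":0,"dx":0,"dy":0,"dz":-1,"claw":1},{"ax":0,"ay":0,"az":0,"dx":0,"dy":0,"dz":-1,"claw":1},{"ax":0,"ay":0,"az":0,"dx":-1,"dy":0,"dz":-1,"claw":1},{"ax":0,"ay":0,"az":0,"dx":-1,"dy":0,"dz":-1,"claw":1},{"ax":0,"ay":0,"az":0,"dx":-1,"dy":0,"dz":-1,"claw":1},{"ax":0,"ay":0,"az":0,"dx":-1,"dy":0,"dz":-1,"claw":1},{"ax":0,"ay":0,"az":0,"dx":-1,"dy":0,"dz":-1,"claw":1},{"ax":0,"ay":0,"az":0,"dx":-1,"dy":0,"dz":-1,"claw":1},{"ax":0,"ay":0,"az":0,"dx":0,"dy":0,"dz":0,"claw":1},{"ax":0,"ay":0,"az":0,"dx":0,"dy":0,"dz":0,"claw":1}]'
python3 - <<'E'
from h import *
cs=snap("scene",'pics/s3.png'); cw=snap("wrist",'pics/w6.png'); cd=snap("side",'pics/d3.png')
a=.05
out=[]
for c in(cs,cw,cd):
    im=c['img'][...,::-1].copy(); im=cv2.resize(im,None,fx=4,fy=4,interpolation=cv2.INTER_CUBIC)
    for z,col in((.044,(0,0,255)),(.052,(255,255,255))):
        q=[proj(c,[.5207+x*np.cos(a)-y*np.sin(a),.177+x*np.sin(a)+y*np.cos(a),z])*4+2 for x,y in((-.032,-.018),(.032,-.018),(.032,.018),(-.032,.018))]
        cv2.polylines(im,[np.int32(q)],True,col,1)
    m=np.mean(q,0).astype(int); h=280 if c is not cw else 480; y0=max(m[1]-h,0);x0=max(m[0]-h,0); out.append(cv2.resize(im[y0:y0+2*h,x0:x0+2*h],(266,400)) if 0 else cv2.resize(im[y0:y0+2*h,x0:x0+2*h],(266,266)))
cv2.imwrite('pics/c3.png',cv2.resize(np.hstack(out),(798,266)))
E
```

```text
clock: 12.73
eef_pos: [0.403, 0.1709, 0.2075]
orientation: [3.14, 0.082, 0.007]
force: [1.4, -0.9, -0.3]
gripper_width: 0.0007
finger_force: 0.0
```

View pics/c3.png

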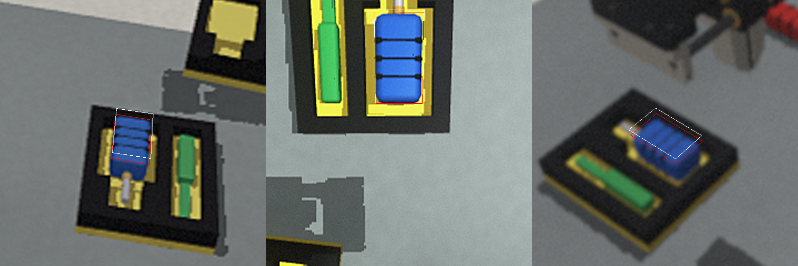

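The driver lies level in the cutout. Its top matches the pressed outline (z = 0.044) in all three views, and the pry tool and red driver are in place.

```bash
python3 -c "
from workcell import r; print(r.sign_off())"
```

```text
the job is handed in; nothing more can be done
None
```

The blue stubby driver lies in the free cutout, handle in the pocket and shaft in the channel. It is pressed to the bed's stop and released, and the job was handed in at about 13 s; the hand-in returned no verdict.

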